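# Open the sprung lid of the larger sample chamber

## Robot

A 7-joint arm with a two-finger parallel gripper is mounted at the origin on the work surface. World frame = base frame: x ahead of the robot, y to its left, z up, the work surface at z = 0. Lengths are in m, angles in rad, forces in N, time in s.
With the tool pointing down it reaches from about 0.4 to 0.85 m from the base axis. Payload 10.4 kg.
Tool frame: the origin (TCP) lies where the fingers leave the gripper's body, on its centre line; the fingertips stand 70 mm ahead of it and the grasp point (between the pads) lies r.grip_depth ahead of it (r.grip_depth is the distance from the TCP to the grasp point, in m); z points along the fingers, y is the direction in which the jaws open and shut (so a half turn about z gives the same grasp; the last joint's range is limited). The gripper opens to 87 mm and grips with 3 to 60 N. Pads are 19 mm wide; open, the fingers measure 117 mm over their backs; the gripper's body (75 mm by 190 mm) begins 51 mm behind the grasp point.
Start: joints at [1.198, 0.332, -0.065, 1.46, 0.022, 1.35, -0.088], TCP at [0.214, -0.587, 0.292] pointing down, gripper open.
Joint ranges: [-2.6, 2.6], [-0.5, 2.12], [-1.47, 1.34], [0.16, 2.42], [-1.27, 4.41], [0.06, 2.06], [-2.6, 2.6]. Speed limits (rad/s): [2.22, 2.22, 2.79, 2.79, 3.14, 3.14, 3.14].

## Interface

Orientations are given as a unit quaternion [x, y, z, w].
In Python, from bench import monitor, viewer, workorder, nets, r gives the robot as it stands.
- The arm moves only by the tool drive_tool, never from a script. Its argument "plan" is a list of rows, each an object of numbers: "rx", "ry", "rz": the turn, a rotation vector about the tool's x, y, z in units of 360 degrees (1.0 is 360 degrees); "x", "y", "z": the shift along the tool's x, y, z in units of 1000 mm (1.0 is 1000 mm); "fingers": the opening, from 0 (shut) to 1 (fully open). In form: [{"rx": .., "ry": .., "rz": .., "x": .., "y": .., "z": .., "fingers": ..}, ...]. A call has 1 to 12 rows; each row is the pose to reach, as a shift and turn from the pose commanded when the call began, along the tool's axes at that moment, turning the shorter way round; what a row does not reach only later rows make up. A row lasts 1/8 s, in which the tool goes at most 62.5 mm and 10.7 degrees, less where a joint would pass 70% of its speed; a pose out of reach is approached as far as the arm can. A call with a number of a shift or a turn outside -1 to 1 is refused whole. A call with a gripper value outside its range is refused whole. The fingers move at their own pace and stop on an object; "squeeze" is the grip in N (left out, the last holds). Time passes only in rows, so rows that repeat a pose let the fingers close. It gives the time, the measured TCP pose, the force and the opening at its end, in the units of the state.
- monitor.read_state(): the state, without advancing time (a new reading comes with each control period).
- viewer.camera(name): name is "side" or "top"; returns a dict with "color" (384x512x3 uint8, red, green, blue), "depth" (384x512 float32, m along the optical axis (not along the pixel's ray), 0 where there is no reading), "camera_matrix" (3x3 intrinsics, pixels), "xyz" and "rotation" of the camera in the world. Camera axes: x right, y down, z forward; pixel columns grow to the right and rows downward; lengths in m; the calibration is good to about 2 mm. A picture is of the moment at which its call begins.
- workorder.close_job(): hands the job in, once; it reports no verdict.
Trained networks look in the newest picture that a camera, given by its name, has taken for a name from the list of things; names that differ only in an ending like _2 or _b are one class to them, and where a whole thing is asked for, a point or a joint stands for the part that bears it (a point fixed in the world has none). Each returns a list of dicts, best first, with "confidence" (0 to 1); they miss things now and then, are a little off and sometimes report something else, mostly with a low value. They report only what shows in the picture. A call takes as long as a camera call.
- nets.find_in(label, camera): "centre" ([x, y, z] in m, in world coordinates, good to about 4 mm: the middle of the surface that is visible of it).
- nets.regions_of(label, camera): "region" (384x512 bool, what is visible of it).
The state is a dict: "time": time; "joint_positions": joint angles; "joint_vel": joint speeds; "joint_torque": joint torques, N m; "ee_pos": TCP position; "eef_rot": TCP orientation; "ft_force": force on the tool from outside, world axes, zero at the start; "torque": the same for the moment, N m; "width": finger opening in m.
Only numpy, scipy, OpenCV 4.12 (cv2) and the standard library are available. Lean on these libraries where they do the work, as an engineer would, in place of code of your own. Each camera call takes 0.05 s, during which the arm holds its last target.

## Task

On the optics bench stand two sample chambers; open the larger one: press its release tab down with the fingertips so that the lid springs up, then gently push the lid over until it is fully open and stays open by itself, and move clear. Only press and push, do not grip anything; leave the smaller chamber shut and everything else, the lens inside included, where it is.

Things in the scene. Friction and masses are not known exactly. Their poses are not given: they have to be found in the camera images.
- chamber: the larger sample chamber: grey open-topped box bolted to the bench, 120 mm deep (its x), 140 mm wide (its y), walls 6 mm thick and 60 mm high, with an aluminium lid 8 mm thick flush with the walls (top at 68.5 mm). A 5 mm high flange reaches 15 mm beyond its y sides. Origin: centre of its underside; z up; its -x side is the front with the tab, the hinge is at its +x side
- chamber_lid (a joint): the larger chamber's lid: 0 rad = shut, grows as it opens, about pi/2 = upright, 1.85 = its stop, leaning back. Unlatched, a spring pin lifts it to about 0.65 rad and holds it there; from there 1 to 3 N along the arc of its edge (up and back) swing it over; a level push on the edge can jam at first. Let go short of upright it drops back; past upright it falls to its stop and stays
- chamber_lid_hinge (a point): middle of the lid's hinge axis on the larger chamber, 60.5 mm above the bench at the top of its back wall, 60 mm behind its centre; the axis runs along the chamber's y. The lid's free edge is 120 mm from it
- chamber_lid_edge (a point): middle of the underside of the lid's free (front) edge on the larger chamber; moves with the lid: 60.5 mm above the bench when shut, about 133 mm when sprung up
- chamber_tab (a joint): the larger chamber's release tab, a rocker: 0 rad = at rest, 0.28 rad = fully down (the middle of its plate is then about 7 mm lower); a spring returns it. Its tooth, which stands 73 mm above the bench over the middle of the lid's front edge, frees the lid at about 0.17 rad. About 2 N starts it, about 4 N at the middle of the plate presses it fully
- chamber_tab_pad (a point): middle of the top of the larger chamber's release tab, to be pressed straight down: a level steel plate 42 mm (chamber's x) by 36 mm, 4 mm thick, sticking out from 10 to 52 mm before the front wall, its top 47 mm above the bench. This point is 92 mm before the chamber's centre. Axes as the chamber's
- minor: the smaller sample chamber, the same in form and materials, bolted to the bench: 85 mm deep by 85 mm wide, walls 50 mm high (58.5 mm with its lid), its own tab in front. To be left shut. Origin: centre of its underside; its -x side is the front
- minor_lid (a joint): the smaller chamber's lid, 0 rad = shut; must stay shut
- lens: a brass-rimmed lens puck, 40 mm across and 14 mm high, lying loose on the floor inside the larger chamber. Origin: centre of its underside. To be left alone
- tape: a flat roll of tape, 60 mm across, 22 mm high, loose, lying between the chambers on the robot's side. Origin: centre of its underside. To be left alone
- micrometer: a small micrometer head lying on its side, 75 mm long, 20 mm high, loose, between the two chambers. Origin: underside. To be left alone
- mirror: a square black mirror mount, 26 x 50 x 62 mm high, loose, beyond and between the chambers. Origin: centre of its underside. To be left alone
- can: a plain can, 66 mm across, 115 mm high, loose, on the right of the bench (-y). Origin: centre of its underside. To be left alone
- driver: a screwdriver lying flat, 180 mm long, up to about 30 mm high, loose, on the left of the bench (+y). Origin: underside, near its middle. To be left alone
- mount: a round lens on a post with a disc foot 48 mm across, 98 mm high, loose, on the right (-y), beyond the chambers. Origin: centre of its underside. To be left alone
- jar: a small jar, 50 mm across, 70 mm high, loose, on the left (+y), beyond the chambers. Origin: centre of its underside. To be left alone

How it is judged:
By the outcome, as a careful person would: the job done as asked, in the order asked, and still so for the second after the job is handed in, with the robot touching nothing.
It also fails if it takes over 48 s, if anything falls off the work surface, if the arm or the gripper's body presses on something with over 40 N, if the wrist force passes 120 N, or if a joint passes its speed limit or range.

## Working session

There is one attempt and no reset: what is moved stays moved. The work goes in short steps, Python scripts to look and compute and a tool call to move; the robot and the scene stay as the last step left them, time stands still between calls to the robot, and variables do not carry over. Pictures are saved under pics/ and viewed, and the job is handed in when it is done.

Besides the shell and the picture viewer there is one more tool, called after ">>>" as a command line: name --argument value ..., lists and objects as JSON in quotes. drive_tool: Moves the arm, as the interface text tells. Its arguments: {"type":"object","properties":{"plan":{"type":"array","items":{"type":"object","properties":{"rx":{"type":"number","minimum":-1,"maximum":1},"ry":{"type":"number","minimum":-1,"maximum":1},"rz":{"type":"number","minimum":-1,"maximum":1},"x":{"type":"number","minimum":-1,"maximum":1},"y":{"type":"number","minimum":-1,"maximum":1},"z":{"type":"number","minimum":-1,"maximum":1},"fingers":{"type":"number"}}}},"squeeze":{"type":"number"}},"required":["plan"]}

```bash
ls; mkdir -p pics
python3 - <<'E'
from bench import monitor, viewer, nets, r
import cv2,numpy as np
s=monitor.read_state(); print({k:np.round(v,3).tolist() for k,v in s.items()}, r.grip_depth)
for c in ("top","side"):
    d=viewer.camera(c); cv2.imwrite(f"pics/{c}0.png",d["color"][:,:,::-1]); print(c,d["xyz"],d["rotation"],d["camera_matrix"])
    for l in ("chamber","chamber_tab_pad","chamber_lid_edge","chamber_lid_hinge","minor","tape","micrometer","mirror","can","mount","jar","driver"):
        print(l,[(np.round(q["centre"],3).tolist(),round(q["confidence"],2)) for q in nets.find_in(l,c)][:3])
E
```

```text
pics
{'time': 0.0, 'joint_positions': [1.198, 0.333, -0.065, 1.461, 0.022, 1.35, -0.089], 'joint_vel': [0.0, 0.001, -0.001, 0.001, 0.002, 0.0, 0.001], 'joint_torque': [0.002, -62.326, 0.026, -38.99, -0.061, 0.04, 0.0], 'ee_pos': [0.214, -0.587, 0.291], 'eef_rot': [0.985, 0.174, -0.0, -0.001], 'ft_force': [-0.098, -0.355, -0.751], 'torque': [0.01, -0.036, 0.029], 'width': 0.087} 0.051
top [ 0.3135113  -0.0236706   1.16181305] [ 0.70432538 -0.69988781  0.08440674 -0.08341655] [[386.19202777   0.         256.33358915]
 [  0.         386.19202777 188.28902605]
 [  0.           0.           1.        ]]
chamber [([0.544, 0.156, 0.068], 0.63)]
chamber_tab_pad []
chamber_lid_edge [([0.556, 0.167, 0.063], 0.97)]
chamber_lid_hinge [([0.55, 0.171, 0.073], 0.61), ([0.406, 0.012, 0.02], 0.55)]
minor [([0.534, -0.216, 0.062], 0.67)]
tape [([0.405, 0.014, 0.022], 0.68)]
micrometer [([0.55, 0.008, 0.016], 0.44)]
mirror [([0.735, 0.005, 0.038], 0.73), ([0.55, 0.168, 0.072], 0.48)]
can [([0.451, -0.41, 0.11], 0.82)]
mount [([0.66, -0.376, 0.014], 0.82)]
jar [([0.659, 0.397, 0.069], 0.81)]
driver []
side [0.32540627 0.83724973 1.05334584] [-0.11435813  0.92645692 -0.35558614  0.04645734] [[464.02299142   0.         249.62598434]
 [  0.         464.02299142 195.18547988]
 [  0.           0.           1.        ]]
chamber [([0.546, 0.194, 0.072], 0.98)]
chamber_tab_pad [([0.475, 0.153, 0.046], 0.69), ([0.662, 0.414, 0.067], 0.52)]
chamber_lid_edge [([0.556, 0.175, 0.07], 0.85)]
chamber_lid_hinge [([0.558, 0.178, 0.07], 0.67)]
minor [([0.537, -0.188, 0.052], 0.81), ([0.548, 0.194, 0.072], 0.18)]
tape [([0.409, 0.017, 0.021], 0.59)]
micrometer [([0.551, 0.011, 0.017], 0.74)]
mirror [([0.73, 0.021, 0.031], 0.68)]
can [([0.46, -0.393, 0.076], 0.91)]
mount [([0.66, -0.374, 0.014], 0.63)]
jar [([0.663, 0.414, 0.062], 0.8)]
driver [([0.456, 0.45, 0.026], 0.57)]
```

View pics/top0.png

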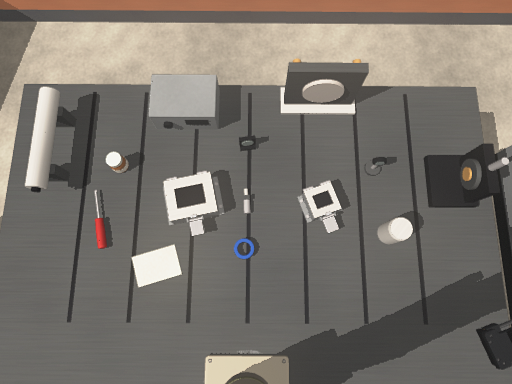

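View pics/side0.png

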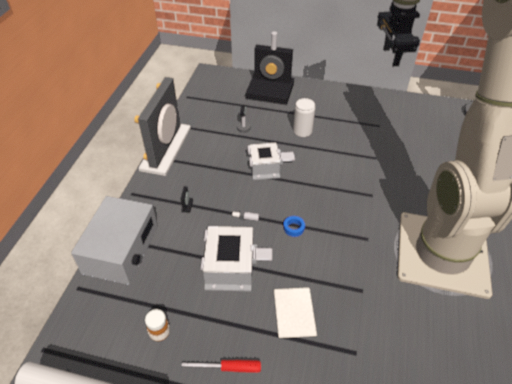

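The top view shows the larger chamber at about (192,197) with its tab at (196,227). The smaller one is at (322,203), the tape at (244,248) and the micrometer at (247,201). Next I fit the chamber's pose from depth.

```bash
cat > h.py <<'E'
import numpy as np,cv2
from scipy.spatial.transform import Rotation as R
from bench import monitor, viewer, nets, r
def cloud(d):
    K=d["camera_matrix"];z=d["depth"];v,u=np.mgrid[:384,:512]
    p=np.stack([(u-K[0,2])/K[0,0]*z,(v-K[1,2])/K[1,1]*z,z],-1)
    M=d["rotation"]; M=np.array(M); M=R.from_quat(M).as_matrix() if M.size==4 else M
    return p@M.T+d["xyz"], z>0
E
python3 - <<'E'
from h import *
for c in ("top","side"):
    d=viewer.camera(c);P,ok=cloud(d)
    for lo,hi,n in((.060,.08,'lid'),(.04,.054,'tab')):
        m=ok&(P[...,2]>lo)&(P[...,2]<hi)&(abs(P[...,0]-.52)<.13)&(abs(P[...,1]-.165)<.11)
        if n=='tab': m&=P[...,0]<.485
        q=P[m];rc=cv2.minAreaRect(q[:,:2].astype(np.float32)*1000)
        print(c,n,len(q),rc,np.median(q,0).round(4),q.min(0).round(3),q.max(0).round(3))
    m=ok&(abs(P[...,0]-.3)<.05)&(abs(P[...,1])<.1); print('table z',np.median(P[m][:,2]))
    im=d["color"]
    o=(slice(150,250),slice(140,240)) if c=="top" else (slice(215,300),slice(190,290))
    cv2.imwrite(f"pics/{c}z.png",cv2.resize(im[o][:,:,::-1],None,fx=6,fy=6,interpolation=cv2.INTER_CUBIC))
E
```

```text
top lid 2007 ((556.4984130859375, 168.9683837890625), (131.7333526611328, 140.5652313232422), 12.70781421661377) [0.5543 0.1675 0.0684] [0.484 0.088 0.06 ] [0.632 0.248 0.078]
top tab 179 ((464.5870666503906, 171.63743591308594), (85.59420776367188, 40.80933380126953), 89.6405258178711) [0.4671 0.1499 0.0465] [0.444 0.129 0.04 ] [0.485 0.214 0.054]
table z -0.000824828086109064
side lid 2197 ((557.4718627929688, 170.52297973632812), (132.3431854248047, 144.59652709960938), 11.91866683959961) [0.5559 0.1768 0.0691] [0.484 0.091 0.06 ] [0.632 0.251 0.076]
side tab 188 ((464.1851806640625, 177.89193725585938), (96.32141876220703, 41.5836181640625), 89.70642852783203) [0.4657 0.1538 0.0469] [0.443 0.13  0.042] [0.485 0.226 0.053]
table z 0.00020141680578578125
```

View pics/topz.png

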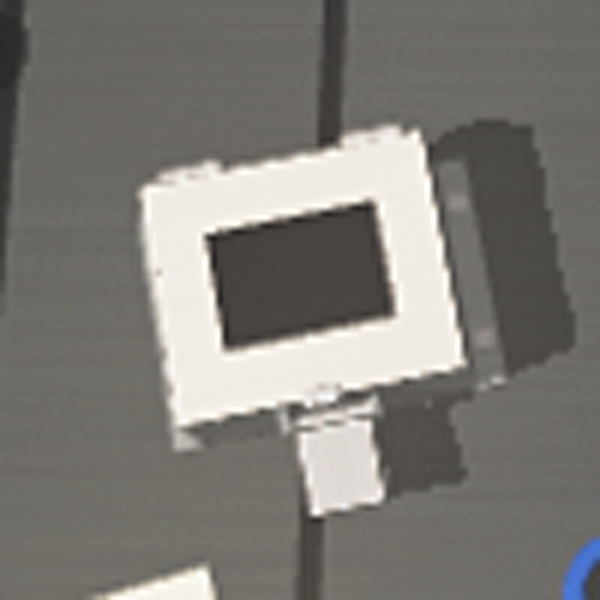

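View pics/sidez.png

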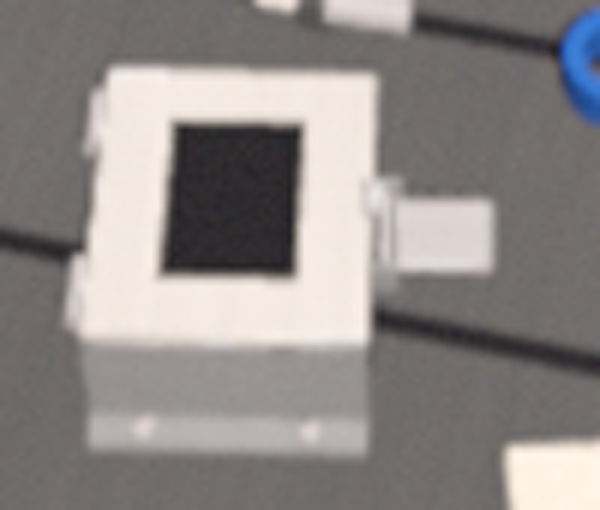

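```bash
cat >> h.py <<'E'
C=np.array([.557,.1695]);YAW=np.radians(12.3)
def tippose(x,y,z,tilt):
    """tip centre in chamber frame (m), tilt deg from vertical, z pointing forward"""
    t=np.radians(tilt);a=np.array([np.cos(YAW),np.sin(YAW),0]);up=np.array([0,0,1.])
    b=np.array([-a[1],a[0],0])
    tz=np.sin(t)*a-np.cos(t)*up; tx=np.cos(t)*a+np.sin(t)*up; ty=np.cross(tz,tx)
    tip=np.r_[C,0]+x*a+y*b+z*up
    return tip-.07*tz, np.column_stack([tx,ty,tz])
def rows(poses,cur=None):
    s=monitor.read_state();p0=np.array(s["ee_pos"]);R0=R.from_quat(s["eef_rot"])
    for p,M in poses:
        d=R0.inv().apply(p-p0);w=(R0.inv()*R.from_matrix(M)).as_rotvec()/(2*np.pi)
        print("x %.4f y %.4f z %.4f  rx %.4f ry %.4f rz %.4f"%(*d,*w),"| world",p.round(3))
E
python3 - <<'E'
from h import *
_,M=tippose(0,0,0,0)
rows([(np.array([.46,-.28,.30]),M),(np.array([.44,.10,.30]),M),tippose(-.12,0,.15,25)])
E
```

```text
x 0.3362 y -0.2043 z -0.0077  rx 0.0000 ry -0.0000 rz 0.0215 | world [ 0.46 -0.28  0.3 ]
x 0.4476 y -0.5682 z -0.0078  rx 0.0000 ry -0.0000 rz 0.0215 | world [0.44 0.1  0.3 ]
x 0.4331 y -0.6135 z 0.0788  rx -0.0047 ry 0.0693 rz 0.0212 | world [0.411 0.138 0.213]
```

>>> drive_tool --plan '[{"x": 0.336, "y": -0.204, "z": -0.008, "rz": 0.0215, "fingers": 0}, {"x": 0.336, "y": -0.204, "z": -0.008, "rz": 0.0215, "fingers": 0}, {"x": 0.336, "y": -0.204, "z": -0.008, "rz": 0.0215, "fingers": 0}, {"x": 0.336, "y": -0.204, "z": -0.008, "rz": 0.0215, "fingers": 0}, {"x": 0.336, "y": -0.204, "z": -0.008, "rz": 0.0215, "fingers": 0}, {"x": 0.336, "y": -0.204, "z": -0.008, "rz": 0.0215, "fingers": 0}, {"x": 0.448, "y": -0.568, "z": -0.008, "rz": 0.0215, "fingers": 0}, {"x": 0.448, "y": -0.568, "z": -0.008, "rz": 0.0215, "fingers": 0}, {"x": 0.448, "y": -0.568, "z": -0.008, "rz": 0.0215, "fingers": 0}, {"x": 0.448, "y": -0.568, "z": -0.008, "rz": 0.0215, "fingers": 0}, {"x": 0.448, "y": -0.568, "z": -0.008, "rz": 0.0215, "fingers": 0}, {"x": 0.448, "y": -0.568, "z": -0.008, "rz": 0.0215, "fingers": 0}]'

```text
validation failed for argument at $.pl...
```

Run:
```python
from h import *
s=monitor.read_state();print(s['joint_positions'])
rows([tippose(-.12,0,.12,25),tippose(-.087,0,.08,25),tippose(-.087,0,.058,25)])
```

```text
[ 1.19839572  0.33217005 -0.06467557  1.46012427  0.02158723  1.34989749
 -0.0885039 ]
x 0.4331 y -0.6135 z 0.1088  rx -0.0047 ry 0.0693 rz 0.0212 | world [0.411 0.138 0.183]
x 0.4658 y -0.6091 z 0.1488  rx -0.0047 ry 0.0693 rz 0.0212 | world [0.443 0.145 0.143]
x 0.4658 y -0.6091 z 0.1708  rx -0.0047 ry 0.0693 rz 0.0212 | world [0.443 0.145 0.121]
```

The move was refused before anything moved. I'll try one complete row to find out why.

>>> drive_tool --plan '[{"rx": 0.0, "ry": 0.0, "rz": 0.0215, "x": 0.336, "y": -0.204, "z": -0.008, "fingers": 0.0}]'

```text
time: 1.52
ee_pos: [0.2499, -0.5406, 0.2929]
eef_rot: [0.995, 0.102, -0.001, 0.0]
ft_force: [1.4, 0.5, 0.4]
width: 0.0821
```

Run:
```python
from h import *
_,M=tippose(0,0,0,0)
rows([(np.array([.46,-.28,.30]),M),(np.array([.44,.10,.30]),M)])
```

```text
x 0.2587 y -0.2123 z -0.0077  rx 0.0001 ry 0.0003 rz -0.0015 | world [ 0.46 -0.28  0.3 ]
x 0.3166 y -0.5884 z -0.0079  rx 0.0001 ry 0.0003 rz -0.0015 | world [0.44 0.1  0.3 ]
```

>>> drive_tool --plan '[{"rx": 0.0, "ry": 0.0, "rz": 0.0, "x": 0.26, "y": -0.21, "z": -0.008, "fingers": 0.0}, {"rx": 0.0, "ry": 0.0, "rz": 0.0, "x": 0.26, "y": -0.21, "z": -0.008, "fingers": 0.0}, {"rx": 0.0, "ry": 0.0, "rz": 0.0, "x": 0.26, "y": -0.21, "z": -0.008, "fingers": 0.0}, {"rx": 0.0, "ry": 0.0, "rz": 0.0, "x": 0.26, "y": -0.21, "z": -0.008, "fingers": 0.0}, {"rx": 0.0, "ry": 0.0, "rz": 0.0, "x": 0.26, "y": -0.21, "z": -0.008, "fingers": 0.0}, {"rx": 0.0, "ry": 0.0, "rz": 0.0, "x": 0.316, "y": -0.588, "z": -0.008, "fingers": 0.0}, {"rx": 0.0, "ry": 0.0, "rz": 0.0, "x": 0.316, "y": -0.588, "z": -0.008, "fingers": 0.0}, {"rx": 0.0, "ry": 0.0, "rz": 0.0, "x": 0.316, "y": -0.588, "z": -0.008, "fingers": 0.0}, {"rx": 0.0, "ry": 0.0, "rz": 0.0, "x": 0.316, "y": -0.588, "z": -0.008, "fingers": 0.0}, {"rx": 0.0, "ry": 0.0, "rz": 0.0, "x": 0.316, "y": -0.588, "z": -0.008, "fingers": 0.0}, {"rx": 0.0, "ry": 0.0, "rz": 0.0, "x": 0.316, "y": -0.588, "z": -0.008, "fingers": 0.0}, {"rx": 0.0, "ry": 0.0, "rz": 0.0, "x": 0.316, "y": -0.588, "z": -0.008, "fingers": 0.0}]'

```text
time: 3.02
ee_pos: [0.436, 0.1073, 0.302]
eef_rot: [0.994, 0.11, 0.001, -0.0]
ft_force: [0.7, -0.7, -0.1]
width: 0.001
```

Run:
```python
from h import *
s=monitor.read_state();print(s['joint_positions'])
rows([tippose(-.12,0,.12,25),tippose(-.087,0,.08,25),tippose(-.087,0,.058,25)])
```

```text
[ 0.39807532 -0.03710863 -0.71213459  1.85245935 -0.02488336  1.31614681
 -1.65865899]
x -0.0181 y -0.0351 z 0.1185  rx -0.0002 ry 0.0693 rz 0.0008 | world [0.411 0.138 0.183]
x 0.0149 y -0.0350 z 0.1586  rx -0.0002 ry 0.0693 rz 0.0008 | world [0.443 0.145 0.143]
x 0.0148 y -0.0350 z 0.1806  rx -0.0002 ry 0.0693 rz 0.0008 | world [0.443 0.145 0.121]
```

>>> drive_tool --plan '[{"rx": 0.0, "ry": 0.069, "rz": 0.001, "x": -0.018, "y": -0.035, "z": 0.118, "fingers": 0.0}, {"rx": 0.0, "ry": 0.069, "rz": 0.001, "x": -0.018, "y": -0.035, "z": 0.118, "fingers": 0.0}, {"rx": 0.0, "ry": 0.069, "rz": 0.001, "x": -0.018, "y": -0.035, "z": 0.118, "fingers": 0.0}, {"rx": 0.0, "ry": 0.069, "rz": 0.001, "x": -0.018, "y": -0.035, "z": 0.118, "fingers": 0.0}, {"rx": 0.0, "ry": 0.069, "rz": 0.001, "x": 0.015, "y": -0.035, "z": 0.158, "fingers": 0.0}, {"rx": 0.0, "ry": 0.069, "rz": 0.001, "x": 0.015, "y": -0.035, "z": 0.158, "fingers": 0.0}, {"rx": 0.0, "ry": 0.069, "rz": 0.001, "x": 0.015, "y": -0.035, "z": 0.158, "fingers": 0.0}]'

```text
time: 3.9
ee_pos: [0.4449, 0.1409, 0.1447]
eef_rot: [0.971, 0.101, 0.213, -0.023]
ft_force: [0.1, -0.4, -0.2]
width: 0.0004
```

Run:
```python
from h import *
s=monitor.read_state();print(s['joint_positions'],s['ft_force'])
rows([tippose(-.087,0,z,25) for z in(.06,.054,.048,.045,.043)])
d=viewer.camera("side")
cv2.imwrite("pics/s1.png",cv2.resize(d["color"][170:310,150:350,::-1],None,fx=4,fy=4,interpolation=cv2.INTER_CUBIC))
```

```text
[ 0.47705418 -0.06255716 -0.90361327  2.28573077  0.09665537  0.47371306
 -1.87691485] [ 0.07023374 -0.41417056 -0.17814883]
x -0.0098 y -0.0040 z 0.0188  rx 0.0001 ry 0.0006 rz -0.0012 | world [0.443 0.145 0.123]
x -0.0123 y -0.0040 z 0.0243  rx 0.0001 ry 0.0006 rz -0.0012 | world [0.443 0.145 0.117]
x -0.0148 y -0.0040 z 0.0297  rx 0.0001 ry 0.0006 rz -0.0012 | world [0.443 0.145 0.111]
x -0.0161 y -0.0040 z 0.0325  rx 0.0001 ry 0.0006 rz -0.0012 | world [0.443 0.145 0.108]
x -0.0169 y -0.0040 z 0.0343  rx 0.0001 ry 0.0006 rz -0.0012 | world [0.443 0.145 0.106]
```

View pics/s1.png

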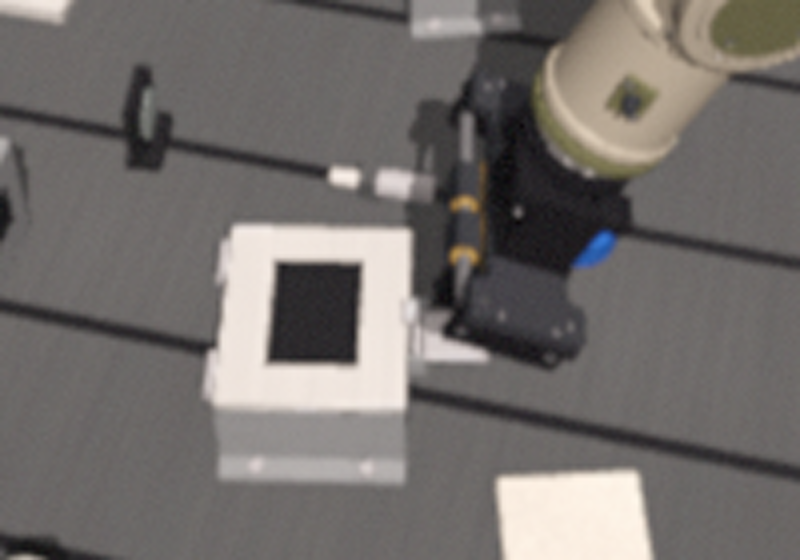

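The view shows the closed fingers above the tab (about 450,330), and nothing is touching yet. I'll lower in small steps.

>>> drive_tool --plan '[{"rx": 0.0, "ry": 0.0, "rz": 0.0, "x": -0.01, "y": -0.002, "z": 0.019, "fingers": 0.0}, {"rx": 0.0, "ry": 0.0, "rz": 0.0, "x": -0.011, "y": -0.002, "z": 0.022, "fingers": 0.0}, {"rx": 0.0, "ry": 0.0, "rz": 0.0, "x": -0.012, "y": -0.002, "z": 0.024, "fingers": 0.0}, {"rx": 0.0, "ry": 0.0, "rz": 0.0, "x": -0.012, "y": -0.002, "z": 0.024, "fingers": 0.0}]'

```text
time: 4.45
ee_pos: [0.4431, 0.1426, 0.1175]
eef_rot: [0.971, 0.102, 0.214, -0.023]
ft_force: [0.7, -0.2, 0.2]
width: 0.0005
```

Run:
```python
from h import *
s=monitor.read_state();print(s['joint_positions'],s['ft_force'])
rows([tippose(-.087,0,z,25) for z in(.052,.05,.048,.046,.044,.042)])
```

```text
[ 0.48151746  0.01345868 -0.93720981  2.31035977  0.28311785  0.41445498
 -2.05179159] [ 0.74158444 -0.23729646  0.20679158]
x -0.0005 y -0.0020 z 0.0020  rx 0.0004 ry 0.0003 rz -0.0009 | world [0.443 0.145 0.115]
x -0.0014 y -0.0020 z 0.0039  rx 0.0004 ry 0.0003 rz -0.0009 | world [0.443 0.145 0.113]
x -0.0022 y -0.0020 z 0.0057  rx 0.0004 ry 0.0003 rz -0.0009 | world [0.443 0.145 0.111]
x -0.0031 y -0.0020 z 0.0075  rx 0.0004 ry 0.0003 rz -0.0009 | world [0.443 0.145 0.109]
x -0.0039 y -0.0020 z 0.0093  rx 0.0004 ry 0.0003 rz -0.0009 | world [0.443 0.145 0.107]
x -0.0047 y -0.0020 z 0.0111  rx 0.0004 ry 0.0003 rz -0.0009 | world [0.443 0.145 0.105]
```

>>> drive_tool --plan '[{"rx": 0.0, "ry": 0.0, "rz": 0.0, "x": -0.001, "y": -0.002, "z": 0.003, "fingers": 0.0}, {"rx": 0.0, "ry": 0.0, "rz": 0.0, "x": -0.002, "y": -0.002, "z": 0.006, "fingers": 0.0}, {"rx": 0.0, "ry": 0.0, "rz": 0.0, "x": -0.003, "y": -0.002, "z": 0.0075, "fingers": 0.0}, {"rx": 0.0, "ry": 0.0, "rz": 0.0, "x": -0.003, "y": -0.002, "z": 0.0075, "fingers": 0.0}]'

```text
time: 4.95
ee_pos: [0.4431, 0.1448, 0.1088]
eef_rot: [0.971, 0.102, 0.214, -0.023]
ft_force: [1.7, -0.8, 2.8]
width: 0.0005
```

Run:
```python
from h import *
s=monitor.read_state();print(s['ft_force'])
d=viewer.camera("side");P,ok=cloud(d)
m=ok&(P[...,2]>.075)&(abs(P[...,0]-.56)<.08)&(abs(P[...,1]-.19)<.06);print(m.sum(),P[m].max(0) if m.any() else 0)
cv2.imwrite("pics/s2.png",cv2.resize(d["color"][170:310,150:350,::-1],None,fx=4,fy=4,interpolation=cv2.INTER_CUBIC))
```

```text
[ 1.67565187 -0.83127196  2.82690765]
1380 [0.61638335 0.2497     0.12487614]
```

View pics/s2.png

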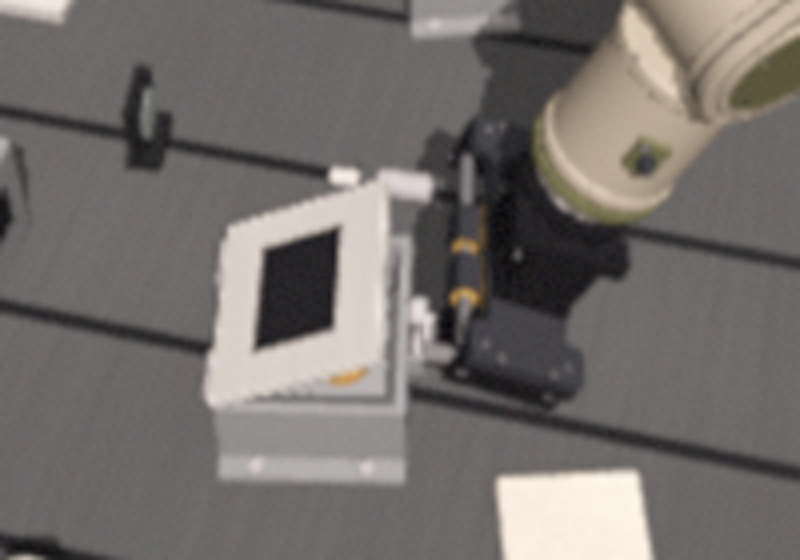

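The lid has sprung up (its edge is at about (385,190–350)) and the lens rim shows inside. The press took about 3 N. Next I back the fingers off and tilt them to reach under the lid's edge.

Run:
```python
from h import *
rows([tippose(-.09,0,.06,25),tippose(-.09,0,.08,38),tippose(-.046,0,.103,38)])
```

```text
x 0.0035 y 0.0002 z -0.0145  rx 0.0002 ry 0.0004 rz -0.0010 | world [0.44  0.144 0.123]
x -0.0039 y 0.0002 z -0.0308  rx 0.0003 ry 0.0365 rz -0.0009 | world [0.427 0.141 0.135]
x 0.0457 y -0.0001 z -0.0332  rx 0.0003 ry 0.0365 rz -0.0009 | world [0.47  0.151 0.158]
```

>>> drive_tool --plan '[{"rx": 0.0, "ry": 0.0, "rz": 0.0, "x": 0.0035, "y": 0.0, "z": -0.0145, "fingers": 0.0}, {"rx": 0.0, "ry": 0.0, "rz": 0.0, "x": 0.0035, "y": 0.0, "z": -0.0145, "fingers": 0.0}, {"rx": 0.0, "ry": 0.018, "rz": 0.0, "x": 0.0, "y": 0.0, "z": -0.023, "fingers": 0.0}, {"rx": 0.0, "ry": 0.0365, "rz": 0.0, "x": -0.004, "y": 0.0, "z": -0.031, "fingers": 0.0}, {"rx": 0.0, "ry": 0.0365, "rz": 0.0, "x": -0.004, "y": 0.0, "z": -0.031, "fingers": 0.0}, {"rx": 0.0, "ry": 0.0365, "rz": 0.0, "x": -0.004, "y": 0.0, "z": -0.031, "fingers": 0.0}]'

```text
time: 5.75
ee_pos: [0.4409, 0.148, 0.1398]
eef_rot: [0.943, 0.098, 0.315, -0.033]
ft_force: [-0.4, 0.6, 0.9]
width: 0.0008
```

Run:
```python
from h import *
s=monitor.read_state();print(s['joint_positions'],s['ft_force'])
rows([tippose(-.09,0,.08,38),tippose(-.046,0,.103,38),tippose(-.036,0,.110,38)])
d=viewer.camera("side");P,ok=cloud(d)
m=ok&(P[...,2]>.075)&(abs(P[...,0]-.57)<.08)&(abs(P[...,1]-.19)<.1)
a=np.array([np.cos(YAW),np.sin(YAW)])
q=P[m];cx=(q[:,:2]-C)@a;cy=(q[:,:2]-C)@[-a[1],a[0]]
k=abs(cy)<.07
f=np.polyfit(cx[k],q[k,2],1);print('lid slope',np.arctan(-f[0]),'front',np.percentile(cx[k],1),np.percentile(q[k,2],99))
cv2.imwrite("pics/s3.png",cv2.resize(d["color"][170:310,150:350,::-1],None,fx=4,fy=4,interpolation=cv2.INTER_CUBIC))
```

```text
[ 0.93596104 -0.29250778 -1.33259466  2.4162909  -0.66031209  0.19835883
 -1.23241041] [-0.38508067  0.58340646  0.87872794]
x -0.0148 y 0.0038 z -0.0053  rx 0.0007 ry 0.0028 rz -0.0009 | world [0.427 0.141 0.135]
x 0.0341 y 0.0035 z 0.0028  rx 0.0007 ry 0.0028 rz -0.0009 | world [0.47  0.151 0.158]
x 0.0463 y 0.0034 z 0.0032  rx 0.0007 ry 0.0028 rz -0.0009 | world [0.48  0.153 0.165]
lid slope 0.6386428172873777 front -0.034184318718653774 0.14146677390982013
```

View pics/s3.png

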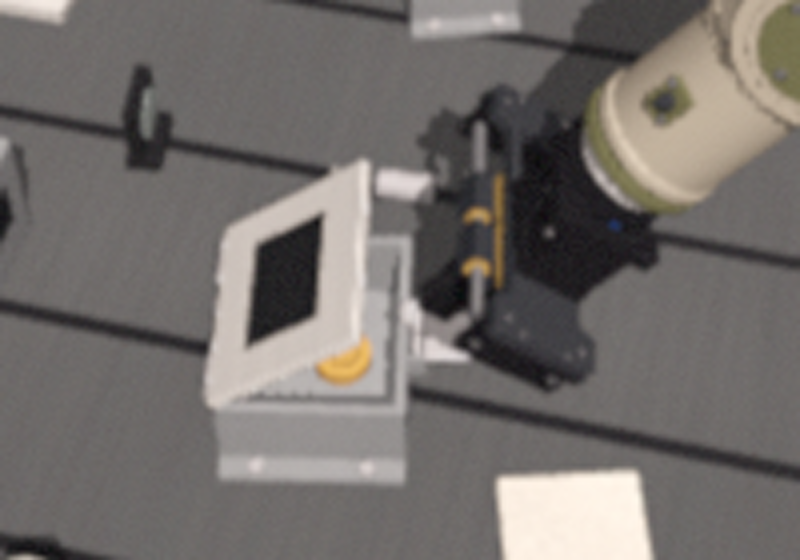

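The lid sits at about 0.64 rad with its edge where expected. Joint 4 is near its limit, so I'll move outward now.

>>> drive_tool --plan '[{"rx": 0.0, "ry": 0.0, "rz": 0.0, "x": 0.02, "y": 0.003, "z": 0.0, "fingers": 0.0}, {"rx": 0.0, "ry": 0.0, "rz": 0.0, "x": 0.034, "y": 0.003, "z": 0.003, "fingers": 0.0}, {"rx": 0.0, "ry": 0.0, "rz": 0.0, "x": 0.034, "y": 0.003, "z": 0.003, "fingers": 0.0}, {"rx": 0.0, "ry": 0.0, "rz": 0.0, "x": 0.034, "y": 0.003, "z": 0.003, "fingers": 0.0}]'

```text
time: 6.3
ee_pos: [0.4694, 0.151, 0.1579]
eef_rot: [0.943, 0.098, 0.315, -0.033]
ft_force: [-0.2, -0.5, 0.6]
width: 0.0005
```

Run:
```python
from h import *
s=monitor.read_state();print(s['joint_positions'],s['ft_force'])
rows([tippose(x/1e3,0,z/1e3,38) for x,z in ((-46,103),(-36,110),(-12.8,136.9),(4.9,148.3),(24.4,155.9),(45.1,159.4))])
```

```text
[ 1.057219   -0.27644709 -1.40756771  2.34064143 -0.6033859   0.24427245
 -1.25436968] [-0.16376798 -0.47221052  0.61779472]
x 0.0005 y 0.0005 z 0.0001  rx 0.0006 ry 0.0030 rz -0.0010 | world [0.47  0.151 0.158]
x 0.0127 y 0.0005 z 0.0005  rx 0.0006 ry 0.0030 rz -0.0010 | world [0.48  0.153 0.165]
x 0.0474 y 0.0003 z -0.0071  rx 0.0006 ry 0.0030 rz -0.0010 | world [0.502 0.158 0.192]
x 0.0684 y 0.0001 z -0.0056  rx 0.0006 ry 0.0030 rz -0.0010 | world [0.52  0.161 0.203]
x 0.0885 y -0.0000 z 0.0001  rx 0.0006 ry 0.0030 rz -0.0010 | world [0.539 0.166 0.211]
x 0.1072 y -0.0002 z 0.0097  rx 0.0006 ry 0.0030 rz -0.0010 | world [0.559 0.17  0.215]
```

>>> drive_tool --plan '[{"rx": 0.0, "ry": 0.0, "rz": 0.0, "x": 0.013, "y": 0.0, "z": 0.0, "fingers": 0.0}, {"rx": 0.0, "ry": 0.0, "rz": 0.0, "x": 0.021, "y": 0.0, "z": -0.002, "fingers": 0.0}, {"rx": 0.0, "ry": 0.0, "rz": 0.0, "x": 0.03, "y": 0.0, "z": -0.004, "fingers": 0.0}, {"rx": 0.0, "ry": 0.0, "rz": 0.0, "x": 0.039, "y": 0.0, "z": -0.006, "fingers": 0.0}, {"rx": 0.0, "ry": 0.0, "rz": 0.0, "x": 0.047, "y": 0.0, "z": -0.007, "fingers": 0.0}]'

```text
time: 6.92
ee_pos: [0.5032, 0.1582, 0.1929]
eef_rot: [0.943, 0.098, 0.316, -0.033]
ft_force: [0.1, -0.2, -1.4]
width: 0.0006
```

Run:
```python
from h import *
s=monitor.read_state();print(s['joint_positions'],s['ft_force'])
rows([tippose(x/1e3,0,z/1e3,38) for x,z in ((-12.8,136.9),(4.9,148.3),(24.4,155.9),(45.1,159.4),(60.8,159.4),(76.4,157))])
d=viewer.camera("side")
cv2.imwrite("pics/s4.png",cv2.resize(d["color"][170:310,150:350,::-1],None,fx=4,fy=4,interpolation=cv2.INTER_CUBIC))
```

```text
[ 1.14417356 -0.28437676 -1.44716172  2.23609746 -0.54795793  0.33337739
 -1.29031396] [ 0.11279717 -0.15517373 -1.41377794]
x -0.0012 y 0.0005 z 0.0002  rx 0.0006 ry 0.0027 rz -0.0009 | world [0.502 0.158 0.192]
x 0.0198 y 0.0003 z 0.0017  rx 0.0006 ry 0.0027 rz -0.0009 | world [0.52  0.161 0.203]
x 0.0399 y 0.0002 z 0.0074  rx 0.0006 ry 0.0027 rz -0.0009 | world [0.539 0.166 0.211]
x 0.0585 y 0.0001 z 0.0171  rx 0.0006 ry 0.0027 rz -0.0009 | world [0.559 0.17  0.215]
x 0.0711 y -0.0001 z 0.0265  rx 0.0006 ry 0.0027 rz -0.0009 | world [0.574 0.173 0.215]
x 0.0821 y -0.0002 z 0.0378  rx 0.0006 ry 0.0027 rz -0.0009 | world [0.59  0.177 0.212]
```

View pics/s4.png

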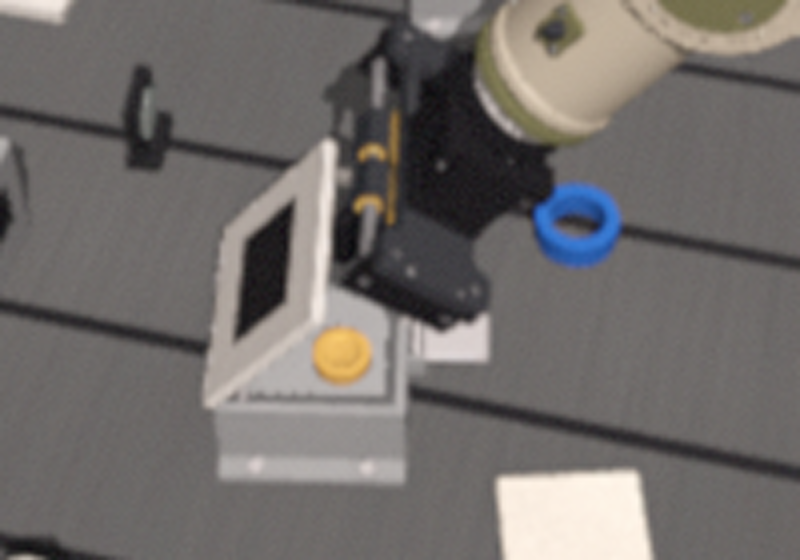

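The lid is rising on the fingertips (edge near (330,150–310)) with little force. I'll continue along the arc.

>>> drive_tool --plan '[{"rx": 0.0, "ry": 0.0, "rz": 0.0, "x": 0.01, "y": 0.0, "z": 0.001, "fingers": 0.0}, {"rx": 0.0, "ry": 0.0, "rz": 0.0, "x": 0.02, "y": 0.0, "z": 0.002, "fingers": 0.0}, {"rx": 0.0, "ry": 0.0, "rz": 0.0, "x": 0.03, "y": 0.0, "z": 0.0045, "fingers": 0.0}, {"rx": 0.0, "ry": 0.0, "rz": 0.0, "x": 0.04, "y": 0.0, "z": 0.0075, "fingers": 0.0}, {"rx": 0.0, "ry": 0.0, "rz": 0.0, "x": 0.05, "y": 0.0, "z": 0.0125, "fingers": 0.0}, {"rx": 0.0, "ry": 0.0, "rz": 0.0, "x": 0.0585, "y": 0.0, "z": 0.017, "fingers": 0.0}, {"rx": 0.0, "ry": 0.0, "rz": 0.0, "x": 0.065, "y": 0.0, "z": 0.022, "fingers": 0.0}]'

```text
time: 7.85
ee_pos: [0.5672, 0.1716, 0.2139]
eef_rot: [0.943, 0.098, 0.315, -0.034]
ft_force: [-0.4, -0.2, -0.4]
width: 0.0006
```

Run:
```python
from h import *
s=monitor.read_state();print(s['joint_positions'],s['ft_force'])
rows([tippose(x/1e3,0,z/1e3,38) for x,z in ((45.1,159.4),(60.8,159.4),(76.4,157))])
d=viewer.camera("side")
cv2.imwrite("pics/s5.png",cv2.resize(d["color"][170:310,150:350,::-1],None,fx=4,fy=4,interpolation=cv2.INTER_CUBIC))
```

```text
[ 0.81759149  0.19757713 -1.3038455   2.07538228  0.74884355  0.47207268
 -2.36686936] [-0.39377734 -0.20404383 -0.43849234]
x -0.0063 y -0.0001 z -0.0056  rx 0.0005 ry 0.0028 rz -0.0011 | world [0.559 0.17  0.215]
x 0.0062 y -0.0002 z 0.0038  rx 0.0005 ry 0.0028 rz -0.0011 | world [0.574 0.173 0.215]
x 0.0173 y -0.0003 z 0.0151  rx 0.0005 ry 0.0028 rz -0.0011 | world [0.59  0.177 0.212]
```

View pics/s5.png

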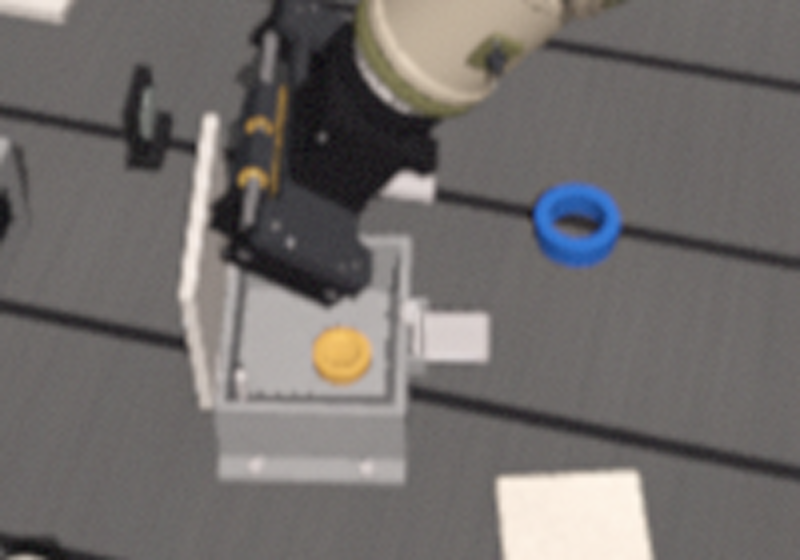

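The lid is just about upright. A few more gentle centimetres, then I withdraw.

>>> drive_tool --plan '[{"rx": 0.0, "ry": 0.0, "rz": 0.0, "x": 0.006, "y": 0.0, "z": 0.004, "fingers": 0.0}, {"rx": 0.0, "ry": 0.0, "rz": 0.0, "x": 0.012, "y": 0.0, "z": 0.009, "fingers": 0.0}, {"rx": 0.0, "ry": 0.0, "rz": 0.0, "x": 0.018, "y": 0.0, "z": 0.015, "fingers": 0.0}, {"rx": 0.0, "ry": 0.0, "rz": 0.0, "x": 0.018, "y": 0.0, "z": 0.015, "fingers": 0.0}]'

```text
time: 8.4
ee_pos: [0.5899, 0.1766, 0.2128]
eef_rot: [0.943, 0.098, 0.316, -0.034]
ft_force: [0.0, 0.1, -0.4]
width: 0.0003
```

Run:
```python
from h import *
s=monitor.read_state();print(s['joint_positions'],s['ft_force'])
rows([tippose(x/1e3,0,z/1e3,t) for x,z,t in ((76,157,38),(30,180,38),(-30,220,25),(-80,280,15))])
d=viewer.camera("side")
cv2.imwrite("pics/s6.png",cv2.resize(d["color"][170:310,150:350,::-1],None,fx=4,fy=4,interpolation=cv2.INTER_CUBIC))
```

```text
[ 0.71144959  0.26575629 -1.22040253  2.02516597  0.84082767  0.50813008
 -2.42289541] [ 0.04711296  0.13176947 -0.41501093]
x -0.0010 y -0.0001 z 0.0001  rx 0.0005 ry 0.0028 rz -0.0010 | world [0.589 0.177 0.212]
x -0.0239 y 0.0002 z -0.0460  rx 0.0005 ry 0.0028 rz -0.0010 | world [0.544 0.167 0.235]
x -0.0320 y 0.0004 z -0.1125  rx 0.0004 ry -0.0333 rz -0.0011 | world [0.499 0.157 0.283]
x -0.0241 y 0.0006 z -0.1869  rx 0.0003 ry -0.0611 rz -0.0011 | world [0.461 0.149 0.348]
```

View pics/s6.png

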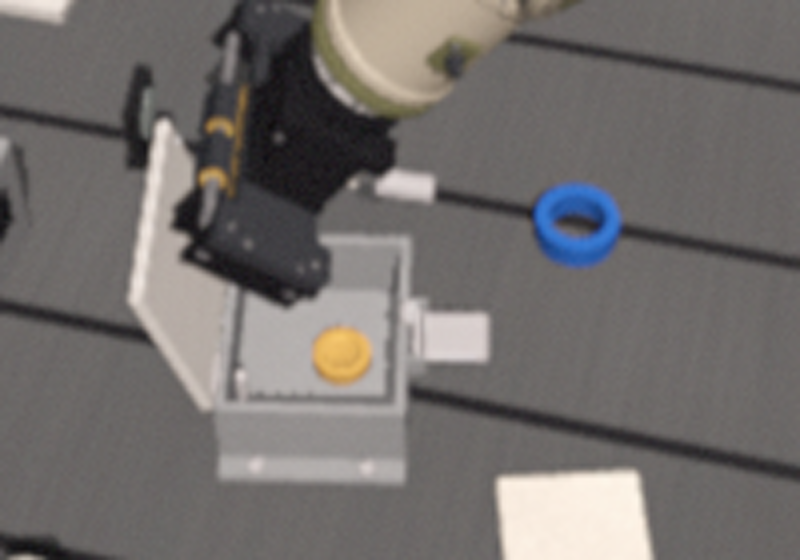

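The lid leans back past upright (its edge has moved to (130–160,120–300)). I'm withdrawing now.

>>> drive_tool --plan '[{"rx": 0.0, "ry": 0.0, "rz": 0.0, "x": -0.012, "y": 0.0, "z": -0.023, "fingers": 0.0}, {"rx": 0.0, "ry": 0.0, "rz": 0.0, "x": -0.024, "y": 0.0, "z": -0.046, "fingers": 0.0}, {"rx": 0.0, "ry": -0.017, "rz": 0.0, "x": -0.028, "y": 0.0, "z": -0.08, "fingers": 0.0}, {"rx": 0.0, "ry": -0.033, "rz": 0.0, "x": -0.032, "y": 0.0, "z": -0.112, "fingers": 0.0}, {"rx": 0.0, "ry": -0.047, "rz": 0.0, "x": -0.028, "y": 0.0, "z": -0.15, "fingers": 0.0}, {"rx": 0.0, "ry": -0.061, "rz": 0.0, "x": -0.024, "y": 0.0, "z": -0.187, "fingers": 0.0}, {"rx": 0.0, "ry": -0.061, "rz": 0.0, "x": -0.024, "y": 0.0, "z": -0.187, "fingers": 0.0}, {"rx": 0.0, "ry": -0.061, "rz": 0.0, "x": -0.024, "y": 0.0, "z": -0.187, "fingers": 0.0}]'

```text
time: 9.45
ee_pos: [0.4605, 0.1492, 0.347]
eef_rot: [0.986, 0.103, 0.13, -0.014]
ft_force: [-0.1, -1.1, -0.4]
width: 0.0006
```

Run:
```python
from h import *
s=monitor.read_state();print(s['time'],s['joint_positions'],s['ft_force'])
d=viewer.camera("side");P,ok=cloud(d)
cv2.imwrite("pics/s7.png",cv2.resize(d["color"][:,:,::-1],None,fx=1.5,fy=1.5))
a=np.array([np.cos(YAW),np.sin(YAW)]);cx=(P[...,:2]-C)@a;cy=(P[...,:2]-C)@[-a[1],a[0]]
m=ok&(cx>.055)&(cx<.13)&(abs(cy)<.065)&(P[...,2]>.085)&(P[...,2]<.185)
f=np.polyfit(P[m][:,2],cx[m],1);print(m.sum(),'lid angle',np.pi/2+np.arctan(f[0]),P[m].max(0))
for l in ("tape","micrometer","mirror","can","mount","jar","driver","minor"):
    print(l,[(np.round(q["centre"],3).tolist(),round(q["confidence"],2)) for q in nets.find_in(l,"side")][:1])
d=viewer.camera("top");cv2.imwrite("pics/t7.png",cv2.resize(d["color"][:,:,::-1],None,fx=1.5,fy=1.5))
```

```text
9.45 [ 0.85463267 -0.2616934  -1.08024362  1.85932877 -0.24297376  1.14952756
 -1.5337431 ] [-0.10360565 -1.14636347 -0.39850419]
809 lid angle 1.8735725001631436 [0.66609229 0.25252134 0.17997465]
tape []
micrometer [([0.553, 0.011, 0.018], 0.44)]
mirror [([0.732, 0.019, 0.041], 0.69)]
can []
mount [([0.659, -0.375, 0.013], 0.73)]
jar []
driver [([0.458, 0.448, 0.024], 0.94)]
minor []
```

View pics/s7.png

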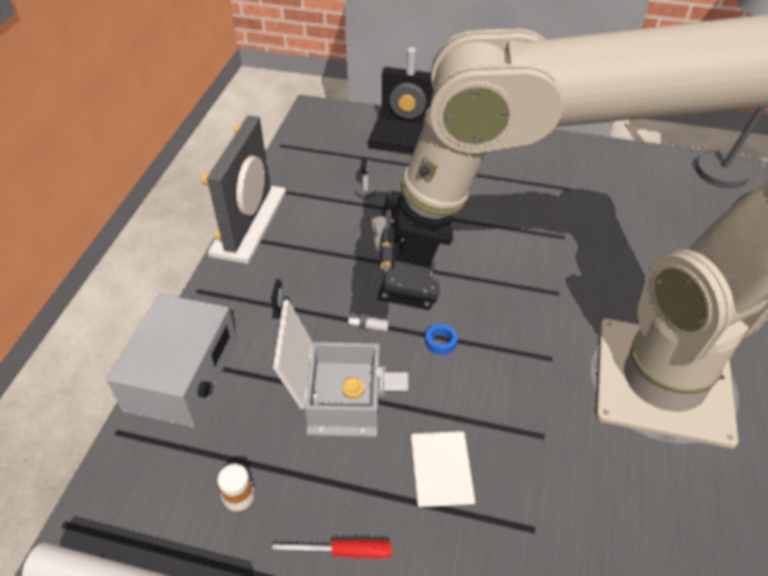

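View pics/t7.png

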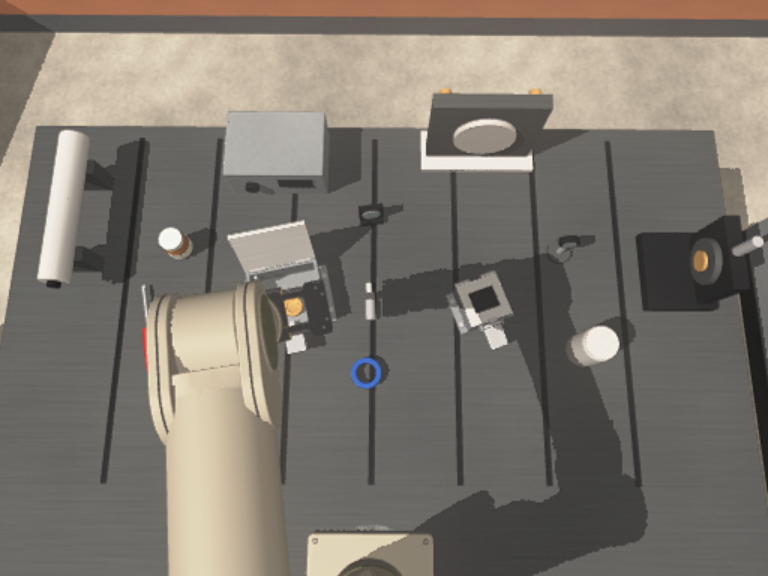

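The pictures show the lid leaning back at its stop (side view about (290,360)) and the lens inside at (353,387). The smaller chamber is shut, the other things look where they were, and the arm is well clear.

```bash
python3 -c "
from bench import workorder
print(workorder.close_job())"
```

```text
the job is handed in; nothing more can be done
None
```

The larger chamber is open, and I handed the job in at about 10 s. I pressed its tab with the closed fingertips (about 3 N) and the lid sprang up to about 0.64 rad. I then reached under the lid's edge, swung it along its arc past upright to its stop, and withdrew.

**Last checks:**
- **Lid:** it measured about 1.87 rad (its stop is 1.85), with the arm raised and clear and only about 1 N of residual force on the wrist.
- **Lens:** it looked undisturbed on the chamber floor.
- **Smaller chamber:** it looked shut in the top picture.
- **Other things:** the networks placed the micrometer, mirror, mount and driver within about 10 mm of where they started.

**Failed or missing checks:**
- The networks did not report the tape, can, jar or smaller chamber in the last side view. I checked those by eye only.
- My first move call was refused before anything moved, because its rows did not list every field.
- Joint 4 reached 2.416, close to its 2.42 limit, while I was tilting the hand. Every joint reading I took stayed within range.

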